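# Hold the tin tray home in the moisture reader

### The arm

A 6-joint arm with a two-finger parallel gripper is mounted at the origin on the work surface. World frame = base frame: x ahead of the robot, y to its left, z up, the work surface at z = 0. Lengths are in mm, angles in rad, forces in N, time in s.
With the tool pointing down it reaches from about 350 to 725 mm from the base axis. Payload 6 kg.
Tool frame: the origin (TCP) lies on the centre line of the jaws, within the pads' length; the fingertips stand 11 mm ahead of it and the grasp point (between the pads) lies 8 mm behind it; z points along the fingers, y is the line along which they close (so a half turn about z gives the same grasp; the last joint's range is limited). The gripper opens to 85 mm and grips with 20 to 120 N. Pads are 22 mm wide; open, the fingers measure 114 mm over their backs; the gripper's body (76 mm by 85 mm) begins 54 mm behind the grasp point. The pads swing forward as they close: fully open they stand 13 mm farther back than shut.
Start: joints at [-0.978, 0.04, 0.085, 0, -1.615, -0.334], TCP at [153.563, -579.994, 242.261] pointing down, gripper open.
Joint ranges: [-2.56, 2.56], [-1.29, 2.01], [-1.08, 1.49], [-3.29, 1.98], [-2.81, -0.18], [-2.99, 2.99]. Speed limits (rad/s): [2.57, 2.57, 3.01, 3.14, 3.14, 3.14].

### API

Orientations are given as a rotation vector (axis times angle).
In Python, from cell import readout, eyes, bot gives the robot as it stands.
- The arm moves only by the tool servo_tool, never from a script. Its argument "moves" is one flat list of numbers, 7 for each row, row after row: the shift along the tool's x, y, z normalised to -1 to 1, where 1 is 0.25 m, then the turn, a rotation vector about the tool's x, y, z normalised to -1 to 1, where 1 is 120 degrees, then the closure, from 0 (fully open) to 1 (shut). In form: [x, y, z, wx, wy, wz, claw, x, y, z, wx, wy, wz, claw, ...]. A call has 1 to 12 rows; each row is the pose to reach, as a shift and turn from the pose commanded when the call began, along the tool's axes at that moment; what a row does not reach only later rows make up. A row lasts 1/10 s, in which the tool goes at most 50 mm and 8.59 degrees, less where a joint would pass 70% of its speed; a pose out of reach is approached as far as the arm can. A call with a number of a shift or a turn outside -1 to 1 is refused whole. A call with a gripper value outside its range is refused whole. The fingers move at their own pace and stop on an object; "squeeze" is the grip in N (left out, the last holds). Time passes only in rows, so rows that repeat a pose let the fingers close. It gives the time, the measured TCP pose, the force, the opening and the grip force at its end, in the units of the state.
- readout.observe(): the state, without advancing time (a new reading comes with each control period).
- eyes.camera(name): name is "scene" or "top"; returns a dict with "img" (420x560x3 uint8, red, green, blue), "depth" (420x560 float32, mm along the optical axis (not along the pixel's ray), 0 where there is no reading), "camera_matrix" (3x3 intrinsics, pixels), "rvec" (rotation vector, rad) and "tvec" (3), from world to camera coordinates, as OpenCV has them. Camera axes: x right, y down, z forward; pixel columns grow to the right and rows downward; lengths in mm; the calibration is good to about 2 mm. A picture is of the moment at which its call begins.
- bot.finish_job(): hands the job in; it is judged then, once.
The state is a dict: "clock": time; "qpos": joint angles; "qd": joint speeds; "tau": joint torques, N m; "position": TCP position; "orientation": TCP orientation; "force": force on the tool from outside, world axes, zero at the start; "torque": the same for the moment, N m; "opening": finger opening in mm; "gripper_force": force on a finger pad.
Only numpy, scipy, OpenCV 4.12 (cv2) and the standard library are available. Lean on these libraries where they do the work, as an engineer would, in place of code of your own. Each camera call takes 0.05 s, during which the arm holds its last target. There are 200 camera calls.

### The job

Slide the steel tray with its three moisture tins into the slotted bay of the white reader, nose first, and push it in against the orange spring plunger until it is fully home on the yellow stops, without ramming it and with the tins staying in their pockets. The ejector spring throws the tray out again, so keep pressing it firmly against the stops while the reading is taken: finish while still holding it there. Leave the other things on the bench alone.

Things in the scene. Friction and masses are not known exactly. Their poses are not given: they have to be found in the camera images.
- tray: Flat steel tray, plate 210 mm long (x) x 90 mm wide (y) x 6 mm thick, lying on the bench on which it slides; with tins 0.5 to 0.7 kg. Origin: centre of its underside; x points from the black handle to the nose, which enters the bay first. A 56 mm wide rim box, top 18 mm above the bench, runs from 59 mm behind to 97 mm ahead of the origin: three pockets for tins.
- handle (a point): Grip point of the tray's handle: a black upright tab 85 mm behind the tray's origin, 30 mm long (tray x), 12 mm thick (tray y), its top 62 mm above the bench; the point lies on its centre line 40 mm above the bench. Same axes as the tray.
- nose (a point): Middle of the tray's leading edge at bench level, 105 mm ahead of the tray's origin; a dark bar 56 mm wide and 24 mm high stands there.
- bay: Tray bay of a white bench-top reader, fixed. Two aluminium rails 140 mm long, 94 mm apart (2 mm clearance a side), with lips 10 mm wide, underside 14, top 26 mm above the bench, over the tray's plate edges: the tray enters only level, through the mouth. The bench is its floor. Origin: middle of the mouth at bench level; x points into the bay, along which the tray slides.
- bay_mouth (a point): Middle of the bay's mouth at bench level (the bay's origin), axes as the bay. The rails flare out over 30 mm before the mouth. A white sensor head crosses the bay 90 to 120 mm inside the mouth, underside 80 mm, top 102 mm above the bench.
- bay_stop (a point): Middle of the plane of the hard stops' faces at bench level, 140 mm inside the mouth, axes as the bay. Fully home, the tray's nose is here. The white case (150 mm wide, 100 mm tall) begins 20 mm behind.
- stops: The hard stops: two yellow blocks, 20 mm wide, 22 mm high, 30 mm to either side of the bay's centre line, against which the tray's leading edge comes to rest. Origin as bay_stop.
- plunger (a joint): Travel of the sprung ejector plunger (orange button, 18 mm across) in m: 0 sticking out 20 mm in front of the stops, 0.020 when the tray is against the stops. It pushes back with 4 N at 0 and 200 N/m more, so 8 N at the stops, and shoves the tray out if it is let go. Sliding friction of the tray adds 2 to 5 N.
- plunger_tip (a point): Centre of the plunger button's front face, 13 mm above the bench; at rest 120 mm inside the mouth.
- tin0: Closed moisture tin, 42 mm across, 32 mm tall, about 70 g, dark lid, in the pocket nearest the handle. Origin: centre of its underside, 8 mm above the bench.
- pocket0 (a point): Floor centre of that pocket (nearest the handle), -32 mm from the tray's origin along its x.
- tin1: Closed moisture tin, 42 mm across, 32 mm tall, about 70 g, brass lid, in the pocket in the middle. Origin: centre of its underside, 8 mm above the bench.
- pocket1 (a point): Floor centre of that pocket (in the middle), 19 mm from the tray's origin along its x.
- tin2: Closed moisture tin, 42 mm across, 32 mm tall, about 70 g, dark lid, in the pocket nearest the nose. Origin: centre of its underside, 8 mm above the bench.
- pocket2 (a point): Floor centre of that pocket (nearest the nose), 70 mm from the tray's origin along its x.
- wash_bottle: Bystander: amber wash bottle, 68 mm across, 220 mm tall; origin at its underside centre.
- cups: Bystander: stack of four paper cups, 62 mm across, 80 mm tall; origin at its underside centre.
- spare_tin: Bystander: closed moisture tin with brass lid, 55 mm across, 30 mm tall; origin at its underside centre.
- tin_stack: Bystander: two closed tins one on the other (one piece), 55 mm across, 60 mm tall; origin at its underside centre.
- spatula: Bystander: spatula lying flat, 170 mm long.
- dish: Bystander: white ceramic bowl, 100 mm across, 40 mm tall; origin at its underside centre.
Not all that is in view belongs to the job. Several things look just like the tray: the one meant starts nearest to the robot's base.

How it is judged:
By the outcome, as a careful person would: the job done as asked, in the order asked, and still so for the second after the job is handed in, while the arm keeps its last pose, push and grip.
It also fails if it takes over 58 s, if anything falls off the work surface, if the arm or the gripper's body presses on something with over 40 N, if the wrist force passes 120 N, or if a joint passes its speed limit or range.

## Working session

There is one attempt and no reset: what is moved stays moved. The work goes in short steps, Python scripts to look and compute and a tool call to move; the robot and the scene stay as the last step left them, time stands still between calls to the robot, and variables do not carry over. Pictures are saved under pics/ and viewed, at most 10 in all, crops included, and the job is handed in when it is done.

Besides the shell and the picture viewer there is one more tool, called by a JSON object that holds its "fn" and its "kwargs". servo_tool: Moves the arm, as the interface text tells. Scaled input: -1 to 1 covers 0.25 m each way for a shift and 120 degrees each way for a turn. Its arguments: {"type":"object","properties":{"moves":{"type":"array","items":{"type":"number"}},"squeeze":{"type":"number"}},"required":["moves"]}

```bash
mkdir -p pics; python3 - <<'E'
from cell import readout, eyes, bot
import cv2,numpy as np
for n in("top","scene"):
    c=eyes.camera(n); cv2.imwrite(f"pics/{n}0.png",cv2.resize(c["img"][:,:,::-1],(800,600)))
    np.savez(f"{n}0.npz",**c)
print(readout.observe())
E
```

```text
{'clock': 0.1, 'qpos': array([-9.78269927e-01,  4.07506308e-02,  8.38991892e-02, -4.05053076e-04,
       -1.61552995e+00, -3.33726474e-01]), 'qd': array([-2.59445620e-04, -1.97600018e-03,  2.05242127e-03,  2.99346515e-03,
        4.35015837e-05, -9.11600970e-04]), 'tau': array([-5.06946802e-03, -3.69345689e+01,  3.48275936e+01,  6.95184097e+00,
       -4.64548648e-03,  1.19877296e-05]), 'position': array([ 153.55992101, -579.71544791,  241.37366982]), 'orientation': array([ 4.05371354e-01, -3.11497957e+00, -2.51122911e-03]), 'force': array([-0.01711637, -0.422056  ,  0.55542969]), 'torque': array([ 0.03512093,  0.0261818 , -0.01114774]), 'gripper_force': 0.0, 'opening': 85.22485764154534}
```

View pics/top0.png

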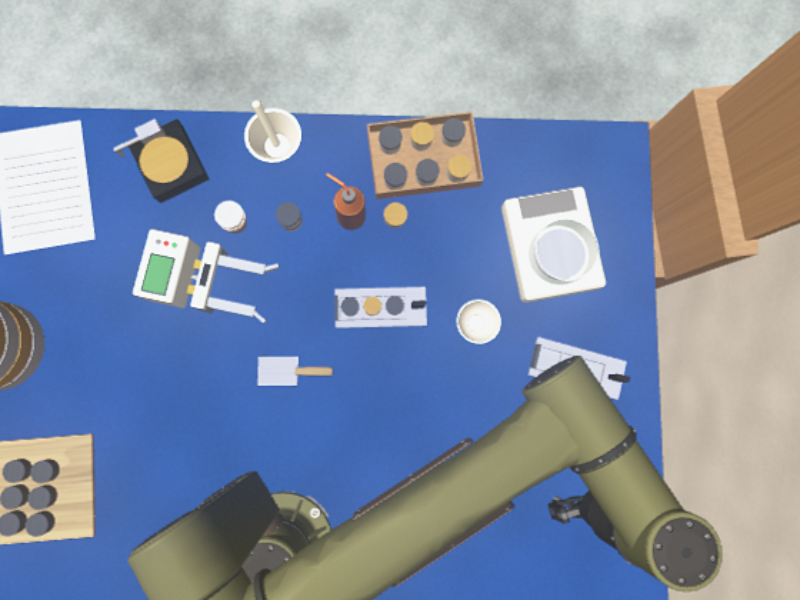

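View pics/scene0.png

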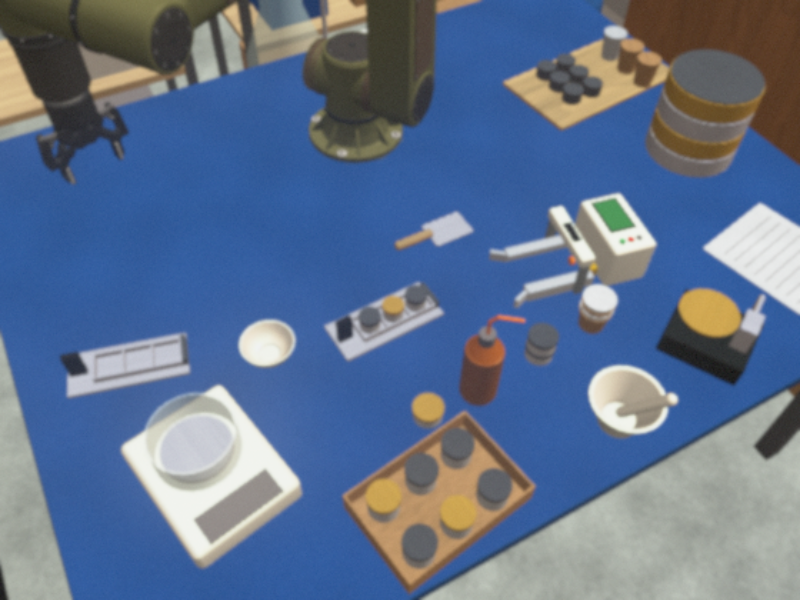

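Two candidates: the tray with tins at top-view (380,306), and an empty tray at (578,368). The one with tins is nearer the base at about (290,515) and carries three tins. I'll confirm this in an enlarged crop.

```bash
cat > h.py <<'E'
import numpy as np,cv2
def world(c,u,v,z=None):
    "pixel (u,v) on plane height z (or by depth) -> world mm"
    R=cv2.Rodrigues(np.float64(c["rvec"]))[0];t=np.ravel(c["tvec"])
    d=R.T@np.linalg.inv(c["camera_matrix"])@[u,v,1.];o=-R.T@t
    s=c["depth"][int(round(v)),int(round(u))] if z is None else (z-o[2])/d[2]
    return o+s*d
def pix(c,p): return cv2.projectPoints(np.float64(p).reshape(-1,3),np.float64(c["rvec"]),np.float64(c["tvec"]),np.float64(c["camera_matrix"]),None)[0][:,0]
E
python3 - <<'E'
import numpy as np,cv2
from h import *
c=np.load("top0.npz");a=c["img"][155:245,85:305]
a=cv2.resize(a,None,fx=3.6,fy=3.6,interpolation=cv2.INTER_CUBIC)
cv2.imwrite("pics/crop.png",a[:,:,::-1])
for u,v in((266,214),(405,258)): print(world(c,u,v,6))
R=cv2.Rodrigues(np.float64(c["rvec"]))[0];print(R,c["tvec"],c["camera_matrix"])
E
```

```text
[ 527.96907218 -205.84668561    6.        ]
[ 393.03030369 -663.15953927    6.        ]
[[ 0.02021468 -0.99969823  0.0139577 ]
 [-0.9903249  -0.02193825 -0.13702301]
 [ 0.13728787 -0.01105278 -0.99046952]] [-220.36705443  537.99827154 1368.0929699 ] [[435.41597067   0.         267.15936875]
 [  0.         435.41597067 208.29374114]
 [  0.           0.           1.        ]]
```

View pics/crop.png

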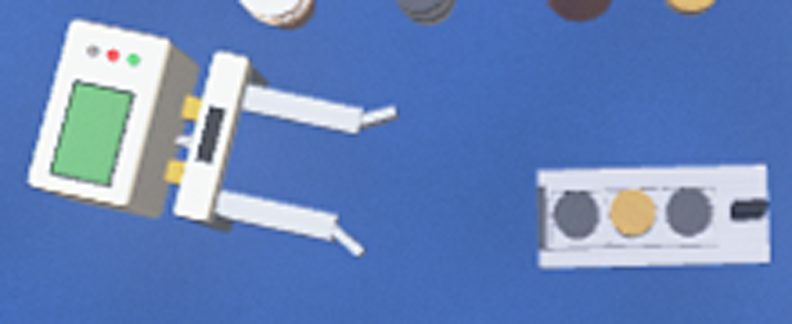

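```bash
python3 - <<'E'
import numpy as np,cv2
c=np.load("top0.npz");s=np.load("scene0.npz")
a=cv2.resize(c["img"][165:235,115:215],None,fx=8,fy=8,interpolation=cv2.INTER_CUBIC)
b=cv2.resize(s["img"][130:220,340:460],None,fx=6.6,fy=6.6,interpolation=cv2.INTER_CUBIC)
d=cv2.resize(s["img"][190:255,220:320],None,fx=8,fy=8,interpolation=cv2.INTER_CUBIC)
for n,i in zip("abd",(a,b,d)):cv2.imwrite(f"pics/z{n}.png",i[:,:,::-1])
E
```

```text
(no output)
```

View pics/za.png

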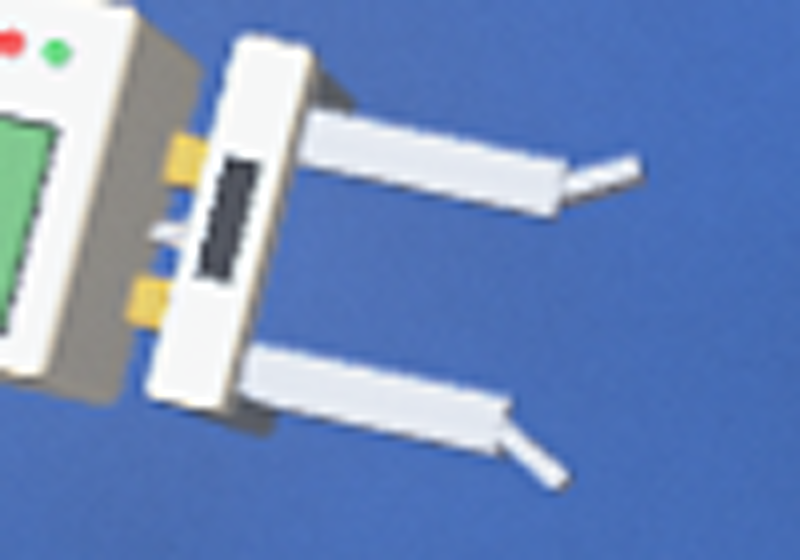

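View pics/zb.png

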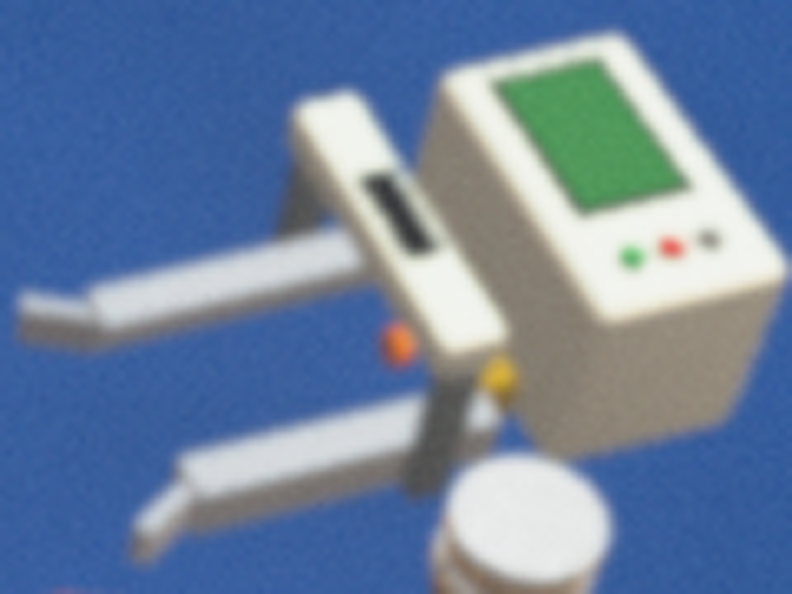

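Tray with tins confirmed: tins are at crop px (577,214), (632,212) and (689,211), with the handle at (748,210). The bay opens to the right, with its inner lip corners at za (554,215) and (510,402). Next I fit both poses.

```bash
cat > fit.py <<'E'
import numpy as np,cv2
from scipy.optimize import least_squares
from h import *
T=np.load("top0.npz");S=np.load("scene0.npz")
src=lambda l,k,o:(np.array(l,float)+.5)/k-.5+o
tw=lambda p,x,y,z:np.stack([p[0]+x*np.cos(p[2])-y*np.sin(p[2]),p[1]+x*np.sin(p[2])+y*np.cos(p[2]),z],-1)
def bayres(p,cams):
    w,h=p[3:5]
    m=lambda L:tw(p,*np.array(L,float).T)
    M=m([(0,-w,26),(0,-37,26),(0,37,26),(0,w,26),(90,-h,102),(90,h,102),(120,-h,102),(120,h,102)])
    r=[]
    if 't' in cams:
        r.append((pix(T,M)-src([(565,163),(554,215),(510,402),(500,452),(312,48),(222,412),(240,37),(147,395)],8,(115,165))).ravel())
    if 's' in cams:
        r.append((pix(S,M)-src([(192,497),(180,467),(107,330),(90,290),(445,357),(293,115),(510,335),(355,93)],6.6,(340,130))).ravel())
    return np.concatenate(r)
for c in("t","s","ts"):
    f=least_squares(bayres,[500,100,1.8,55,65],args=(c,));print(c,f.x.round(3));print(f.fun.round(1))
tc=src([(539,267),(537,170),(767,165),(770,263),(577,214),(632,212),(689,211)],3.6,(85,155))
TM=np.array([(105,45,6),(105,-45,6),(-105,-45,6),(-105,45,6),(70,0,40),(19,0,40),(-32,0,40)],float)
f=least_squares(lambda p:(pix(T,tw(p,*TM.T))-tc).ravel(),[530,-200,1.57]);print("tray",f.x.round(3),f.fun.round(1))
# nearby things
for n,u,v,z in(("bottle",350,222,0),("dish",479,322,40),("spat",332,371,0),("cups",230,212,80),("brass",396,214,30),("stack",289,213,60)):print(n,world(T,u*.7,v*.7,z).round())
E
python3 fit.py
```

```text
t [555.709  71.531   1.386  60.589  72.246]
[ 0.2  0.1 -0.1  0.5  0.1 -0.8 -0.3 -0.   0.2  0.3  0.1  0.  -0.2 -0.2
 -0.   0.1]
s [559.021  75.386   1.37   59.62   72.542]
[ 0.7  0.3 -0.7 -1.2  0.1  0.5 -0.3  0.9 -0.3 -0.5  0.  -0.8  0.1  0.4
  0.3  0.4]
ts [557.683  73.783   1.378  60.11   72.429]
[-0.4 -0.3 -0.7 -0.1 -0.6 -1.5 -1.1 -0.8 -0.3 -0.5 -0.7 -0.8 -0.7 -1.2
 -0.8 -0.8  0.2  0.3 -1.4 -1.4 -0.7  0.4 -1.3  0.7 -1.  -0.9 -1.  -1.
 -0.7 -0.  -0.7  0.1]
tray [ 525.618 -206.376    1.614] [ 0.1  0.2  0.3  0.  -0.2  0.1 -0.2 -0.1 -0.4 -0.2  0.2  0.   0.2 -0. ]
bottle [ 726. -131.    0.]
dish [ 492. -429.   40.]
spat [376. -99.   0.]
cups [722. 133.  80.]
brass [ 740. -238.   30.]
stack [728.   5.  60.]
```

View pics/zd.png

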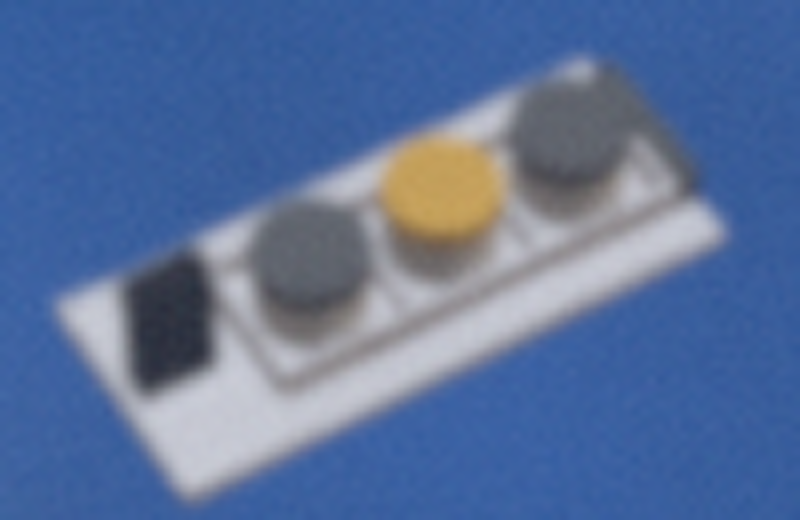

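Crop zd confirms the tray: handle at (165,320), tins seated, brass one in the middle. Top-camera fits: bay (555.7, 71.5) at 79.4°, tray (525.6, −206.4) at 92.5°. Now I move above the handle.

```bash
cat > rel.py <<'E'
import numpy as np
from scipy.spatial.transform import Rotation as Ro
from cell import readout
def rel(pos,yaw,fr=1.0):
    "normalised shift/turn from measured pose to pos, tool down, tool y along yaw(deg)"
    s=readout.observe();R=Ro.from_rotvec(s["orientation"])
    y=np.array([np.cos(np.radians(yaw)),np.sin(np.radians(yaw)),0]);z=np.array([0,0,-1.])
    if y@R.as_matrix()[:,1]<0:y=-y
    G=Ro.from_matrix(np.stack([np.cross(y,z),y,z],1))
    d=R.inv().apply(np.array(pos)-s["position"])/250; w=np.degrees((R.inv()*G).as_rotvec())/120
    print("t",round(s["clock"],2),"shift",d.round(4),"turn",w.round(4),"F",s["force"].round(1),"open",round(s["opening"],1),"pos",s["position"].round(1),"q",s["qpos"].round(2))
E
python3 -c "
from rel import *
rel((529.3,-291.3,130),2.5)"
```

```text
t 0.1 shift [-1.7482  0.7298  0.4464] turn [ 7.000e-04  5.000e-04 -6.473e-01] F [-0.  -0.4  0.6] open 85.2 pos [ 153.6 -579.7  241.4] q [-0.98  0.04  0.08 -0.   -1.62 -0.33]
```

{"fn": "servo_tool", "kwargs": {"moves": [-0.2,0.08,0,0,0,-0.1,0,-0.4,0.16,0.05,0,0,-0.2,0,-0.6,0.24,0.1,0,0,-0.3,0,-0.8,0.32,0.15,0,0,-0.4,0,-0.9,0.37,0.2,0,0,-0.5,0,-0.9,0.37,0.2,0,0,-0.6,0,-0.9,0.37,0.2,0,0,-0.648,0,-0.9,0.37,0.2,0,0,-0.648,0,-0.9,0.37,0.2,0,0,-0.648,0,-0.9,0.37,0.2,0,0,-0.648,0,-0.9,0.37,0.2,0,0,-0.648,0]}}

```text
clock: 1.2
position: [347.3, -432.9, 191.9]
orientation: [-2.267, 2.175, 0.001]
force: [-0.1, -0.4, -0.2]
opening: 85.1
gripper_force: 0.0
```

```bash
python3 -c "
from rel import *
rel((529.3,-291.3,130),2.5)"
```

```text
t 1.2 shift [-0.5356 -0.7509  0.2477] turn [ 0.0002  0.0002 -0.001 ] F [-0.1 -0.4 -0.2] open 85.1 pos [ 347.3 -432.9  191.9] q [-0.53 -0.08 -0.12 -0.   -1.53  0.57]
```

{"fn": "servo_tool", "kwargs": {"moves": [-0.1,-0.14,0.05,0,0,0,0,-0.2,-0.28,0.1,0,0,0,0,-0.3,-0.42,0.15,0,0,0,0,-0.4,-0.56,0.2,0,0,0,0,-0.48,-0.68,0.23,0,0,0,0,-0.535,-0.75,0.247,0,0,0,0,-0.535,-0.75,0.247,0,0,0,0,-0.535,-0.75,0.247,0,0,0,0]}}

```text
clock: 2.0
position: [528.6, -290.7, 130.2]
orientation: [2.269, -2.172, -0.001]
force: [-0.2, -0.2, 0.3]
opening: 85.2
gripper_force: 0.0
```

```bash
python3 - <<'E'
from rel import *
from cell import eyes
import cv2
from h import *
rel((529.3,-291.3,32),2.5)
c=eyes.camera("scene")
cv2.imwrite("pics/s1.png",cv2.resize(c["img"][120:270,160:340],None,fx=4,fy=4,interpolation=cv2.INTER_CUBIC)[:,:,::-1])
E
```

```text
t 2.0 shift [ 0.0025 -0.003   0.3927] turn [0.0004 0.0001 0.    ] F [-0.2 -0.2  0.3] open 85.2 pos [ 528.6 -290.7  130.2] q [-0.17  0.07 -0.09  0.   -1.41  0.21]
```

View pics/s1.png

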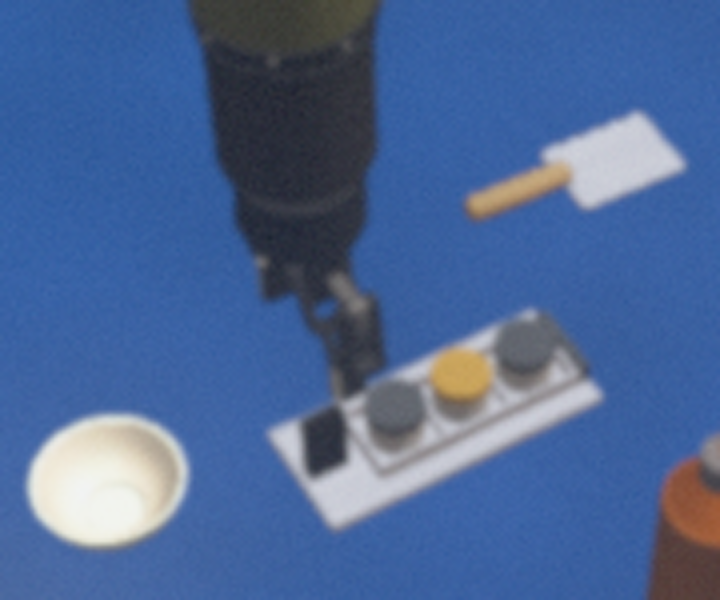

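The tool stands above the handle (handle at (325,440), fingers at (345,390) and (280,290)). Descend and grip.

{"fn": "servo_tool", "kwargs": {"moves": [0.002,-0.003,0.1,0,0,0,0,0.002,-0.003,0.2,0,0,0,0,0.002,-0.003,0.27,0,0,0,0,0.002,-0.003,0.33,0,0,0,0,0.002,-0.003,0.37,0,0,0,0,0.002,-0.003,0.393,0,0,0,0,0.002,-0.003,0.393,0,0,0,0], "squeeze": 30}}

```text
clock: 2.75
position: [529.2, -291.5, 32.0]
orientation: [2.27, -2.171, -0.001]
force: [-0.7, 0.7, 0.3]
opening: 85.3
gripper_force: 0.0
```

```bash
python3 - <<'E'
from rel import *
from cell import eyes
import cv2
rel((529.3,-291.3,32),2.5)
a=[cv2.resize(eyes.camera(n)["img"][r[0]:r[0]+100,r[1]:r[1]+130],None,fx=5,fy=4,interpolation=cv2.INTER_CUBIC)[:,:,::-1] for n,r in(("scene",(170,210)),)]
cv2.imwrite("pics/s2.png",a[0])
E
```

```text
t 2.75 shift [-0.0009 -0.0006 -0.0002] turn [0.0003 0.0001 0.0005] F [-0.7  0.7  0.3] open 85.3 pos [ 529.2 -291.5   32. ] q [-0.17  0.13 -0.21 -0.   -1.23  0.22]
```

View pics/s2.png

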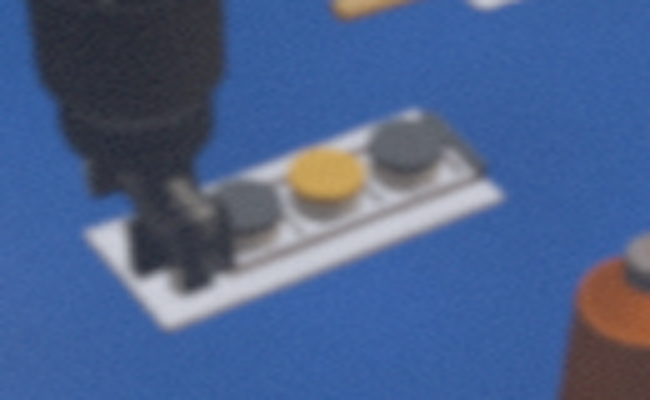

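The fingers straddle the handle (near finger at (195,265), handle at (150,245)) and the tins are undisturbed. Close.

{"fn": "servo_tool", "kwargs": {"moves": [0,0,0,0,0,0,0.3,0,0,0,0,0,0,0.5,0,0,0,0,0,0,0.65,0,0,0,0,0,0,0.8,0,0,0,0,0,0,0.9,0,0,0,0,0,0,1,0,0,0,0,0,0,1,0,0,0,0,0,0,1,0,0,0,0,0,0,1], "squeeze": 60}}

```text
clock: 3.7
position: [529.8, -291.4, 32.7]
orientation: [-2.271, 2.17, -0.001]
force: [1.1, 0.8, 2.6]
opening: 11.3
gripper_force: 59.0
```

```bash
python3 - <<'E'
from rel import *
import numpy as np
b=np.array([555.7,71.5]);a=np.radians(79.4);u=np.array([np.cos(a),np.sin(a)])
for n in(-60,-35,0,115,140):   # nose position along bay -> handle TCP
    p=b+(n-190)*u;print(n,end=' ');rel((*p,32),-10.6)
E
```

```text
-60 t 3.7 shift [-0.472   0.0591  0.0024] turn [-4.0e-04 -1.0e-04  1.1e-01] F [1.1 0.8 2.6] open 11.3 pos [ 529.8 -291.4   32.7] q [-0.17  0.13 -0.21  0.   -1.23  0.22]
-35 t 3.7 shift [-0.5694  0.0363  0.0024] turn [-4.0e-04 -1.0e-04  1.1e-01] F [1.1 0.8 2.6] open 11.3 pos [ 529.8 -291.4   32.7] q [-0.17  0.13 -0.21  0.   -1.23  0.22]
0 t 3.7 shift [-0.7057  0.0044  0.0024] turn [-4.0e-04 -1.0e-04  1.1e-01] F [1.1 0.8 2.6] open 11.3 pos [ 529.8 -291.4   32.7] q [-0.17  0.13 -0.21  0.   -1.23  0.22]
115 t 3.7 shift [-1.1535 -0.1007  0.0024] turn [-4.0e-04 -1.0e-04  1.1e-01] F [1.1 0.8 2.6] open 11.3 pos [ 529.8 -291.4   32.7] q [-0.17  0.13 -0.21  0.   -1.23  0.22]
140 t 3.7 shift [-1.2509 -0.1235  0.0023] turn [-4.0e-04 -1.0e-04  1.1e-01] F [1.1 0.8 2.6] open 11.3 pos [ 529.8 -291.4   32.7] q [-0.17  0.13 -0.21  0.   -1.23  0.22]
```

{"fn": "servo_tool", "kwargs": {"moves": [-0.015,0.002,0,0,0,0.004,1,-0.045,0.006,0,0,0,0.012,1,-0.09,0.012,0,0,0,0.022,1,-0.14,0.018,0,0,0,0.034,1,-0.19,0.024,0,0,0,0.046,1,-0.24,0.03,0,0,0,0.058,1,-0.29,0.036,0,0,0,0.07,1,-0.34,0.042,0,0,0,0.08,1,-0.39,0.049,0,0,0,0.09,1,-0.43,0.054,0,0,0,0.1,1,-0.46,0.057,0,0,0,0.108,1,-0.472,0.059,0,0,0,0.11,1]}}

```text
clock: 4.9
position: [509.1, -173.9, 32.6]
orientation: [2.006, -2.417, 0.001]
force: [0.1, -4.1, 2.2]
opening: 11.1
gripper_force: 59.2
```

```bash
python3 - <<'E'
from rel import *
from cell import eyes
import cv2
c=eyes.camera("top");np.savez("top1.npz",**c)
rel((509.8,-174.2,32),-10.6)
cv2.imwrite("pics/t1.png",cv2.resize(c["img"][165:235,145:285],None,fx=5.7,fy=5.7,interpolation=cv2.INTER_CUBIC)[:,:,::-1])
E
```

```text
t 4.95 shift [ 0.0018 -0.0033  0.0024] turn [ 0.     -0.0001 -0.0001] F [-2.3  0.7  5.5] open 11.6 pos [ 509.1 -173.6   32.6] q [ 0.05 -0.05 -0.39  0.   -1.23 -0.23]
```

View pics/t1.png

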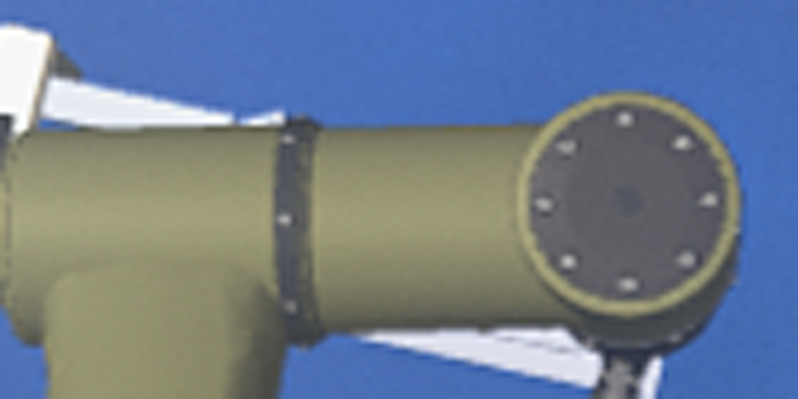

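```bash
python3 - <<'E'
from cell import eyes
import cv2,numpy as np
c=eyes.camera("scene");np.savez("scene1.npz",**c)
cv2.imwrite("pics/s3.png",cv2.resize(c["img"][140:250,260:420],None,fx=5,fy=5,interpolation=cv2.INTER_CUBIC)[:,:,::-1])
E
```

```text
(no output)
```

View pics/s3.png

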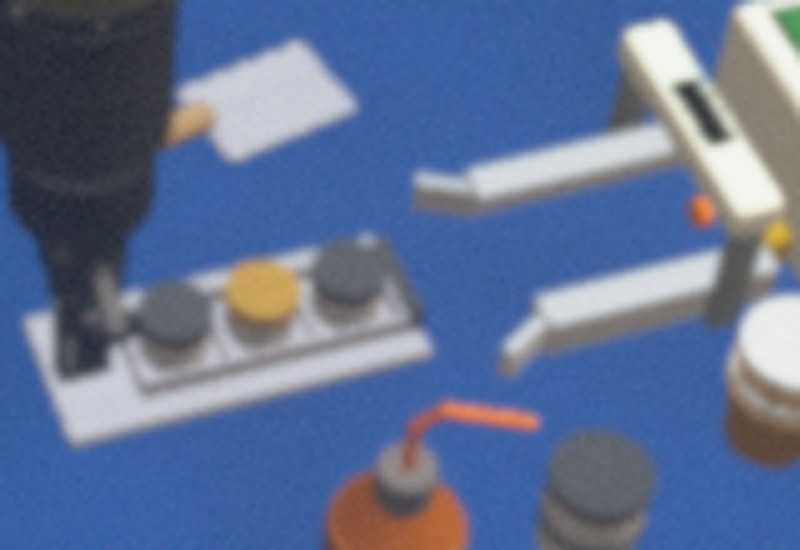

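All three tins are seated (lids at (175,308), (262,288), (349,270)); tray nose corners are at (375,236) and (433,350), ahead of the mouth flares at (415,185) and (510,360). I fit the tray against the bay in this camera.

```bash
cat > f2.py <<'E'
from fit import *
C=np.load("scene1.npz")
q=src([(375,236),(433,350),(75,442),(25,320),(349,271),(262,289),(175,309)],5,(260,140))
f=least_squares(lambda p:(pix(C,tw(p,*TM.T))-q).ravel(),[530,-100,1.4]);t=f.x;print("tray",t.round(3),f.fun.round(1))
q0=src([(590,60),(728,238),(192,498),(62,305),(570,118),(441,187),(311,255)],8,(220,190))
f0=least_squares(lambda p:(pix(S,tw(p,*TM.T))-q0).ravel(),[530,-200,1.6]);print("tray0 scene",f0.x.round(3),f0.fun.round(1))
b=least_squares(bayres,[500,100,1.8,55,65],args=("s",)).x
for n,bb in(("s",b),("t",[555.7,71.5,1.386])):
    d=t[:2]-bb[:2];c,s=np.cos(bb[2]),np.sin(bb[2])
    print(n,"tray in bay",(c*d[0]+s*d[1]).round(1),(-s*d[0]+c*d[1]).round(1),"yaw",np.degrees(t[2]-bb[2]).round(2))
E
python3 f2.py|tail -4; python3 f2.py | grep '^tray'
```

```text
tray [525.131 -86.045   1.38 ] [-0.3 -0.1  0.   0.4 -0.4  0.2 -0.1 -0.1  0.3 -0.6  0.4 -0.   0.2  0.2]
tray0 scene [ 528.621 -202.123    1.618] [-0.5  0.2 -0.1 -0.4 -0.3  0.  -0.3  0.3  0.4  0.9  0.5 -0.1  0.2 -0.8]
s tray in bay -164.9 1.0 yaw 0.56
t tray in bay -160.5 1.1 yaw -0.35
tray [ 525.618 -206.376    1.614] [ 0.1  0.2  0.3  0.  -0.2  0.1 -0.2 -0.1 -0.4 -0.2  0.2  0.   0.2 -0. ]
tray [525.131 -86.045   1.38 ] [-0.3 -0.1  0.   0.4 -0.4  0.2 -0.1 -0.1  0.3 -0.6  0.4 -0.   0.2  0.2]
tray0 scene [ 528.621 -202.123    1.618] [-0.5  0.2 -0.1 -0.4 -0.3  0.  -0.3  0.3  0.4  0.9  0.5 -0.1  0.2 -0.8]
```

```bash
python3 -c "
from rel import *
rel((518.7,-128,32.6),-11.0)"
```

```text
t 5.0 shift [-0.1865 -0.0043  0.    ] turn [0.0002 0.0002 0.0034] F [-2.3  1.3  5.8] open 11.0 pos [ 509.1 -173.6   32.6] q [ 0.04 -0.05 -0.39 -0.   -1.23 -0.23]
```

{"fn": "servo_tool", "kwargs": {"moves": [-0.015,0,0,0,0,0.0015,1,-0.04,0,0,0,0,0.003,1,-0.07,-0.001,0,0,0,0.0035,1,-0.1,-0.002,0,0,0,0.0035,1,-0.13,-0.003,0,0,0,0.0035,1,-0.155,-0.004,0,0,0,0.0035,1,-0.175,-0.004,0,0,0,0.0035,1,-0.186,-0.004,0,0,0,0.0035,1,-0.186,-0.004,0,0,0,0.0035,1]}}

```text
clock: 5.9
position: [519.1, -128.4, 32.6]
orientation: [-1.998, 2.424, -0.0]
force: [-0.5, -3.5, 5.0]
opening: 11.6
gripper_force: 59.7
```

```bash
cat > st.py <<'E'
from rel import *
a=np.radians(79.0);u=np.array([np.cos(a),np.sin(a)]);n=np.array([-u[1],u[0]])
s=readout.observe();p=s["position"][:2]-np.array([557.2,71.4]);F=s["force"]
print("nose along",(p@u+190).round(1),"lat",(p@n).round(1),"Fu",(F[:2]@u).round(1),"Fn",(F[:2]@n).round(1),"Fz",F[2].round(1),"T",s["torque"].round(2),"t",round(s["clock"],2),"grip",round(s["gripper_force"]),s["position"].round(1))
E
python3 st.py
```

```text
nose along -13.4 lat -0.8 Fu -3.5 Fn -0.2 Fz 5.0 T [-0.75  0.33  0.02] t 5.9 grip 60 [ 519.1 -128.4   32.6]
```

{"fn": "servo_tool", "kwargs": {"moves": [-0.01,0,0,0,0,0,1,-0.02,0,0,0,0,0,1,-0.03,0,0,0,0,0,1,-0.04,0,0,0,0,0,1,-0.05,0,0,0,0,0,1,-0.06,0,0,0,0,0,1,-0.07,0,0,0,0,0,1,-0.08,0,0,0,0,0,1,-0.09,0,0,0,0,0,1,-0.1,0,0,0,0,0,1]}}

```text
clock: 6.9
position: [523.8, -104.4, 32.6]
orientation: [1.997, -2.425, 0.001]
force: [-0.9, -4.5, 5.1]
opening: 11.4
gripper_force: 59.6
```

```bash
python3 st.py
```

```text
nose along 11.0 lat -0.7 Fu -4.6 Fn 0.0 Fz 5.1 T [-1.65  0.29  0.02] t 6.9 grip 60 [ 523.8 -104.4   32.6]
```

{"fn": "servo_tool", "kwargs": {"moves": [-0.01,0,0,0,0,0,1,-0.02,0,0,0,0,0,1,-0.03,0,0,0,0,0,1,-0.04,0,0,0,0,0,1,-0.05,0,0,0,0,0,1,-0.06,0,0,0,0,0,1,-0.07,0,0,0,0,0,1,-0.08,0,0,0,0,0,1,-0.09,0,0,0,0,0,1,-0.1,0,0,0,0,0,1,-0.11,0,0,0,0,0,1,-0.12,0,0,0,0,0,1]}}

```text
clock: 8.1
position: [529.5, -75.0, 32.6]
orientation: [1.997, -2.425, 0.001]
force: [-1.7, -4.9, 5.1]
opening: 11.3
gripper_force: 59.6
```

```bash
python3 st.py
```

```text
nose along 41.0 lat -0.7 Fu -5.1 Fn 0.8 Fz 5.1 T [-1.65  0.28  0.05] t 8.1 grip 60 [529.5 -75.   32.6]
```

{"fn": "servo_tool", "kwargs": {"moves": [-0.01,0.001,0,0,0,0,1,-0.02,0.001,0,0,0,0,1,-0.03,0.001,0,0,0,0,1,-0.04,0.001,0,0,0,0,1,-0.05,0.001,0,0,0,0,1,-0.06,0.001,0,0,0,0,1,-0.07,0.001,0,0,0,0,1,-0.08,0.001,0,0,0,0,1,-0.09,0.001,0,0,0,0,1,-0.1,0.001,0,0,0,0,1,-0.11,0.001,0,0,0,0,1,-0.12,0.001,0,0,0,0,1]}}

```text
clock: 9.3
position: [534.9, -45.5, 32.6]
orientation: [1.997, -2.424, 0.001]
force: [-1.1, -5.7, 6.1]
opening: 11.2
gripper_force: 59.6
```

```bash
python3 st.py
```

```text
nose along 71.0 lat -0.4 Fu -5.8 Fn -0.0 Fz 6.1 T [-1.7   0.26 -0.04] t 9.3 grip 60 [534.9 -45.5  32.6]
```

{"fn": "servo_tool", "kwargs": {"moves": [-0.01,0,0,0,0,0,1,-0.02,0,0,0,0,0,1,-0.03,0,0,0,0,0,1,-0.04,0,0,0,0,0,1,-0.05,0,0,0,0,0,1,-0.06,0,0,0,0,0,1,-0.07,0,0,0,0,0,1,-0.08,0,0,0,0,0,1,-0.09,0,0,0,0,0,1,-0.1,0,0,0,0,0,1,-0.11,0,0,0,0,0,1,-0.12,0,0,0,0,0,1]}}

```text
clock: 10.5
position: [540.6, -16.1, 32.6]
orientation: [1.997, -2.424, 0.001]
force: [-1.1, -5.3, 5.4]
opening: 11.2
gripper_force: 59.7
```

```bash
python3 st.py
```

```text
nose along 100.9 lat -0.4 Fu -5.4 Fn 0.1 Fz 5.4 T [-1.68  0.3  -0.02] t 10.5 grip 60 [540.6 -16.1  32.6]
```

Plunger contact expected near 120; go slower now.

{"fn": "servo_tool", "kwargs": {"moves": [-0.008,0,0,0,0,0,1,-0.016,0,0,0,0,0,1,-0.024,0,0,0,0,0,1,-0.032,0,0,0,0,0,1,-0.04,0,0,0,0,0,1,-0.048,0,0,0,0,0,1,-0.056,0,0,0,0,0,1,-0.064,0,0,0,0,0,1,-0.072,0,0,0,0,0,1,-0.08,0,0,0,0,0,1,-0.088,0,0,0,0,0,1]}}

```text
clock: 11.6
position: [544.6, 4.8, 32.6]
orientation: [1.996, -2.423, 0.001]
force: [-1.9, -9.5, 6.5]
opening: 11.3
gripper_force: 59.7
```

```bash
python3 st.py
```

```text
nose along 122.2 lat -0.3 Fu -9.7 Fn 0.1 Fz 6.5 T [-2.98  0.35 -0.  ] t 11.6 grip 60 [544.6   4.8  32.6]
```

{"fn": "servo_tool", "kwargs": {"moves": [-0.006,0,0,0,0,0,1,-0.012,0,0,0,0,0,1,-0.018,0,0,0,0,0,1,-0.024,0,0,0,0,0,1,-0.03,0,0,0,0,0,1,-0.036,0,0,0,0,0,1,-0.042,0,0,0,0,0,1,-0.048,0,0,0,0,0,1,-0.052,0,0,0,0,0,1,-0.056,0,0,0,0,0,1], "squeeze": 80}}

```text
clock: 12.6
position: [547.0, 17.4, 32.6]
orientation: [1.994, -2.423, 0.002]
force: [-2.7, -12.6, 7.6]
opening: 11.2
gripper_force: 78.1
```

```bash
python3 st.py
```

```text
nose along 135.1 lat -0.3 Fu -12.9 Fn 0.3 Fz 7.6 T [-3.68  0.67  0.01] t 12.6 grip 78 [547.   17.4  32.6]
```

{"fn": "servo_tool", "kwargs": {"moves": [-0.002,0,0,0,0,0,1,-0.004,0,0,0,0,0,1,-0.006,0,0,0,0,0,1,-0.008,0,0,0,0,0,1,-0.01,0,0,0,0,0,1,-0.012,0,0,0,0,0,1]}}

```text
clock: 13.2
position: [547.5, 20.1, 32.6]
orientation: [1.994, -2.423, 0.003]
force: [-2.4, -13.0, 7.3]
opening: 11.3
gripper_force: 78.1
```

```bash
python3 st.py
```

```text
nose along 137.8 lat -0.2 Fu -13.2 Fn -0.2 Fz 7.3 T [-3.82  0.64  0.04] t 13.2 grip 78 [547.5  20.1  32.6]
```

{"fn": "servo_tool", "kwargs": {"moves": [-0.002,0,0,0,0,0,1,-0.004,0,0,0,0,0,1,-0.006,0,0,0,0,0,1,-0.008,0,0,0,0,0,1]}}

```text
clock: 13.6
position: [547.8, 22.0, 32.6]
orientation: [1.993, -2.423, 0.003]
force: [-3.2, -13.3, 7.5]
opening: 11.3
gripper_force: 78.1
```

```bash
python3 st.py
```

```text
nose along 139.7 lat -0.2 Fu -13.6 Fn 0.6 Fz 7.5 T [-3.86  0.66  0.01] t 13.6 grip 78 [547.8  22.   32.6]
```

{"fn": "servo_tool", "kwargs": {"moves": [-0.002,0,0,0,0,0,1,-0.004,0,0,0,0,0,1,-0.006,0,0,0,0,0,1,-0.008,0,0,0,0,0,1]}}

```text
clock: 14.0
position: [548.1, 23.4, 32.6]
orientation: [1.993, -2.422, 0.003]
force: [-2.8, -17.1, 7.2]
opening: 11.0
gripper_force: 78.0
```

```bash
python3 st.py
```

```text
nose along 141.2 lat -0.2 Fu -17.4 Fn -0.5 Fz 7.2 T [-5.13  0.6   0.05] t 14.0 grip 78 [548.1  23.4  32.6]
```

{"fn": "servo_tool", "kwargs": {"moves": [-0.002,0,0,0,0,0,1,-0.004,0,0,0,0,0,1,-0.004,0,0,0,0,0,1]}}

```text
clock: 14.3
position: [548.1, 23.4, 32.7]
orientation: [1.991, -2.422, 0.005]
force: [-3.9, -19.3, 6.7]
opening: 11.1
gripper_force: 78.2
```

```bash
python3 st.py
```

```text
nose along 141.2 lat -0.2 Fu -19.7 Fn 0.2 Fz 6.7 T [-5.64  0.66  0.08] t 14.3 grip 78 [548.1  23.4  32.7]
```

{"fn": "servo_tool", "kwargs": {"moves": [-0.002,0,0,0,0,0,1,-0.004,0,0,0,0,0,1,-0.006,0,0,0,0,0,1,-0.008,0,0,0,0,0,1,-0.008,0,0,0,0,0,1,-0.008,0,0,0,0,0,1]}}

```text
clock: 14.9
position: [548.1, 23.5, 32.6]
orientation: [1.988, -2.42, 0.007]
force: [-3.0, -26.7, 7.4]
opening: 11.0
gripper_force: 78.3
```

```bash
python3 st.py; python3 - <<'E'
from cell import eyes
from h import *
c=eyes.camera("scene");np.savez("scene2.npz",**c)
# lid check: depth-derived points with z 35..48 in expected tin spots (scene bias ~+3,+4)
a=np.radians(79.0)
for d in(-32,19,70):
    o=np.array([557.2+35*np.cos(a)*1+3, 71.4+35*np.sin(a)+4])+d*np.array([np.cos(a),np.sin(a)])
    u,v=pix(c,[*o,40])[0];print(d,(u,v),c["img"][int(v),int(u)],world(c,u,v).round(1),o.round(1))
E
```

```text
nose along 141.2 lat -0.2 Fu -26.8 Fn -2.1 Fz 7.4 T [-8.04  0.72  0.08] t 14.9 grip 78 [548.1  23.5  32.6]
-32 (np.float64(362.84575926087945), np.float64(186.20282916878563)) [ 97 101 108] [560.5  78.6  39.5] [560.8  78.3]
19 (np.float64(379.47882728154343), np.float64(182.16420322160835)) [204 167  88] [570.9 128.   40.7] [570.5 128.4]
70 (np.float64(395.87979178131854), np.float64(178.1819336424041)) [103 105 111] [579.3 179.5  38.6] [580.2 178.5]
```

The tray is on the stops: over the last 3 mm of commanded push the position stayed fixed while the force rose from 17 to 27 N. The lids are in their pockets at about 40 mm height, in dark, brass, dark order. I'm handing in with the push held.

```bash
python3 -c "
from cell import bot
print(bot.finish_job())"
```

```text
the job is handed in; nothing more can be done
None
```

The tray is in the reader bay and fully home on the yellow stops, pressed there with about 27 N, with all three tins in their pockets; I handed the job in at about 15 s with the arm still holding it.

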